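# Set the bench shaker to fast and start it

## Task

Set the bench shaker to fast and start it: with the fingertips push its speed lever sideways along the slot, past the first click stop (one dot) and fully home against the second stop at the end (two dots), and only then press the round start button right down and let it come up again. Only push and press: do not pinch the lever or lift anything, do not press the square stop button, and leave the dishes and the other things round the shaker where they are.

Things in the scene. Friction and masses are not known exactly. Their poses are not given: they have to be found in the camera images.
- shaker: White bench shaker, fixed, 170 (x) x 230 (y) mm, origin under its centre on the worktop; own x points from the control strip in front to the platform at the back, y to its left, z up. The control strip is level, 60 mm above the worktop, along y at own x -82 to -18 mm. Behind it (own x -6 to 82 mm) lies the platform, top 74 mm up, with two low rails, tops 81 mm up.
- speed_lever (a joint): Lever travel in m toward the shaker's own +y: 0 = right end of the slot, 0.030 = first click stop (one dot), 0.060 = second stop, left end (two dots). Starts at 0 to 0.012. Drags with about 2 N; spring crests of about 7 N at 0.025 and 0.035 (either side of the first stop) and at 0.055, past which the detent keeps it home. Stays where it is left.
- lever_grip (a point): Centre of the lever's black cross grip, a bar 40 mm long across the slot (shaker's own x), 16 mm thick along the travel (own y) and 20 mm high, that moves with the lever: its top is 92 mm, its underside 72 mm above the worktop. At rest it lies at own x -50, y -30 mm of the shaker. Push on its -y face; fingers pressing on its -y and +y faces at once count as a pinch.
- start_top (a point): Centre of the top of the start button: round grey cap, 28 mm across, on a round black collar (38 mm wide, 3 mm high) on the control strip, top 72 mm above the worktop. It stands 90 mm to one side of the slot's middle, left or right: the two buttons can be swapped.
- start_button (a joint): Travel of the start button in m: 0 = up, 0.006 = fully down; 2 N to start, about 5.5 N at the bottom; springs back.
- stop_top (a point): Centre of the top of the stop button: square grey cap, 24 mm wide, on a square black collar, as high as the start button, 90 mm to the other side of the slot's middle. Not to be pressed.
- stop_button (a joint): Travel of the stop button in m: 0 = up, 0.006 = fully down.
- dish_left: Closed culture dish, 60 mm across, 15 mm high, loose on the left half of the platform; origin at its underside's centre.
- dish_right: The same on the right half of the platform; origin at its underside's centre.
- vial: Small vial with a screw cap, 21 mm across, 47 mm high, standing loose to the right of the shaker; origin at its underside.
- timer: White bench timer, 33x52x47 mm, standing loose in front of the shaker; origin at its underside.
- marker: Marker pen with a blue cap, 134 mm long, 13 mm thick, lying loose in front of the shaker; origin at its underside's centre.

How it is judged:
By the outcome, as a careful person would: the job done as asked, in the order asked, and still so for the second after the job is handed in, with the robot touching nothing.
It also fails if it takes over 48 s, if anything falls off the work surface, if the arm or the gripper's body presses on something with over 40 N, if the wrist force passes 120 N, or if a joint passes its speed limit or range.

## Robot

A 6-joint arm with a two-finger parallel gripper is mounted at the origin on a cart in front of the work surface, level with it; the furniture and walls round the work are solid. World frame = base frame: x ahead of the robot, y to its left, z up, the work surface at z = 0. Lengths are in mm, angles in degrees, forces in N, time in s.
With the tool pointing down it reaches from about 300 to 750 mm from the base axis. Payload 8.5 kg.
Tool frame: the origin (TCP) lies midway between the tips of the shut fingers; the grasp point (between the pads) lies 19 mm behind it; z points along the fingers, y is the line along which they close (so a half turn about z gives the same grasp; the last joint's range is limited). The gripper opens to 88 mm and grips with 3 to 60 N. Pads are 18 mm wide; open, the fingers measure 123 mm over their backs; the gripper's body (75 mm by 187 mm) begins 45 mm behind the grasp point.
Start: joints at [-80.403, 21.807, 74.336, -0, 83.858, -12.336], TCP at [205.429, -510.176, 238.748] pointing down, gripper open.
Joint ranges: [-178.18, 178.18], [-50.72, 133.34], [12.68, 142.11], [-81.47, 261.47], [9.98, 163.14], [-165.26, 165.26]. Speed limits (degrees/s): [136.94, 136.94, 180, 180, 180, 180].

## Interface

Orientations are given as [roll, pitch, yaw] about the fixed x, y, z axes, in that order (R = Rz(yaw) Ry(pitch) Rx(roll)).
In Python, from station import env, capture gives the robot as it stands.
- The arm moves only by the shell command python3 -m pendant 'ROWS' [FORCE]. ROWS is JSON, a list of rows, each an object of numbers: "dx", "dy", "dz": the shift along the tool's x, y, z in m; "turn": the turn about the tool's z in rad; "grip": the opening, from -1 (shut) to 1 (fully open). A call has 1 to 10 rows; each row is the pose to reach, as a shift and turn from the pose commanded when the call began, along the tool's axes at that moment; what a row does not reach only later rows make up. A row lasts 1/10 s, in which the tool goes at most 50 mm and 8.59 degrees, less where a joint would pass 70% of its speed; a pose out of reach is approached as far as the arm can. A call with a gripper value outside its range is refused whole. The fingers move at their own pace and stop on an object; FORCE is the grip in N (left out, the last holds). Time passes only in rows, so rows that repeat a pose let the fingers close. It gives the time, the measured TCP pose, the force, the opening and the grip force at its end, in the units of the state.
- env.get_state(): the state, without advancing time (a new reading comes with each control period).
- capture(name): name is "side" or "top"; returns a dict with "color" (400x640x3 uint8, red, green, blue), "fx", "fy", "cx", "cy" (pixels), "cam_to_world" (4x4, takes a point from camera to world coordinates). Camera axes: x right, y up, looking along -z (the intrinsics and any distortion apply to the point x, -y, -z); pixel columns grow to the right and rows downward; lengths in mm; the calibration is good to about 2 mm. A picture is of the moment at which its call begins. There is no depth.
- env.sign_off(): hands the job in; it is judged then, once.
The state is a dict: "time": time; "joints": joint angles; "dq": joint speeds; "tau": joint torques, N m; "tcp_pos": TCP position; "ee_rot": TCP orientation; "ft_force": force on the tool from outside, world axes, zero at the start; "moment": the same for the moment, N m; "width": opening from 0.0 (shut) to 1.0 (fully open); "grasp_force": force on a finger pad.
Only numpy, scipy, OpenCV 4.12 (cv2) and the standard library are available. Lean on these libraries where they do the work, as an engineer would, in place of code of your own. Each camera call takes 0.05 s, during which the arm holds its last target. There are 200 camera calls.

## Working session

There is one attempt and no reset: what is moved stays moved. The work goes in short steps, Python scripts to look and compute and a shell command to move; the robot and the scene stay as the last step left them, time stands still between calls to the robot, and variables do not carry over. Pictures are saved under pics/ and viewed, at most 10 in all, crops included, and the job is handed in when it is done.

```bash
mkdir -p pics
python3 - <<'E'
from station import env, capture
import cv2,numpy as np
np.set_printoptions(precision=3,suppress=True)
for n in("top","side"):
    c=capture(n); cv2.imwrite(f"pics/{n}0.png",c["color"][:,:,::-1])
    print(n,{k:v for k,v in c.items() if k not in("color",)})
s=env.get_state();print(s)
E
```

```text
top {'fx': 367.35437260305986, 'fy': 367.35437260305986, 'cx': 322.9414502572352, 'cy': 198.6613177359922, 'cam_to_world': array([[  -0.003,    0.996,   -0.093,  398.295],
       [  -1.   ,   -0.001,    0.012, -231.746],
       [   0.012,    0.093,    0.996,  929.982],
       [   0.   ,    0.   ,    0.   ,    1.   ]])}
side {'fx': 464.8901473692689, 'fy': 464.8901473692689, 'cx': 325.8874503818847, 'cy': 206.0005688859099, 'cam_to_world': array([[   0.999,   -0.035,    0.042,  512.095],
       [   0.053,    0.425,   -0.904, -986.013],
       [   0.014,    0.905,    0.426,  454.401],
       [   0.   ,    0.   ,    0.   ,    1.   ]])}
{'time': 0.1, 'joints': array([-80.404,  21.837,  74.379,   0.   ,  83.857, -12.335]), 'dq': array([-0.035, -0.093, -0.154,  0.018, -0.085, -0.083]), 'tau': array([  0.003, -43.865, -22.491,   0.071,   0.034,  -0.   ]), 'tcp_pos': array([ 205.383, -509.948,  238.213]), 'ee_rot': array([-179.929,   -0.016,   21.931]), 'ft_force': array([-0.12 ,  0.233,  0.603]), 'moment': array([-0.004,  0.001,  0.012]), 'grasp_force': 0.0, 'width': 0.9987294053005837}
```

View pics/top0.png

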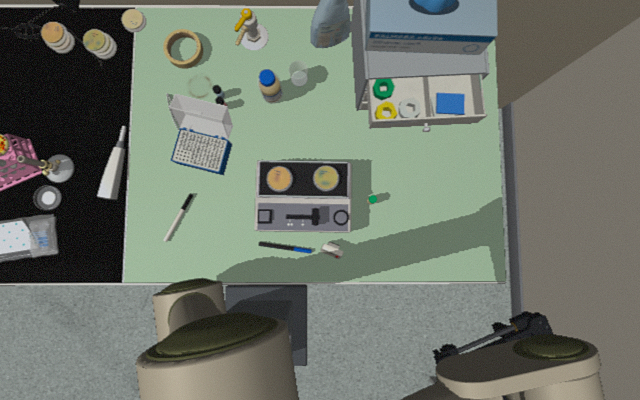

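View pics/side0.png

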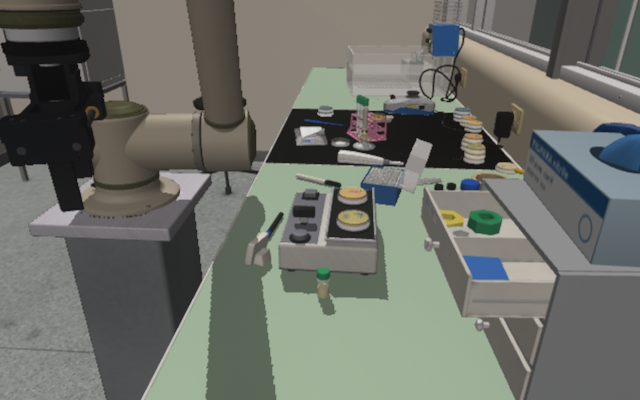

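The top view shows the shaker spanning columns 256-350 and rows 161-232. The round start button is at right (341,217), the square stop at left (265,216), and the lever grip is near (317,215). I'll enlarge both views for pixel measurements.

Run:
```python
import cv2,numpy as np
t=cv2.imread("pics/top0.png")[150:250,245:365]; s=cv2.imread("pics/side0.png")[175:300,235:395]
a=cv2.resize(t,None,fx=6,fy=6,interpolation=cv2.INTER_CUBIC); b=cv2.resize(s,None,fx=4.7,fy=4.7,interpolation=cv2.INTER_CUBIC)
cv2.imwrite("pics/t1.png",a);cv2.imwrite("pics/s1.png",b)
```

```text
(no output)
```

View pics/t1.png

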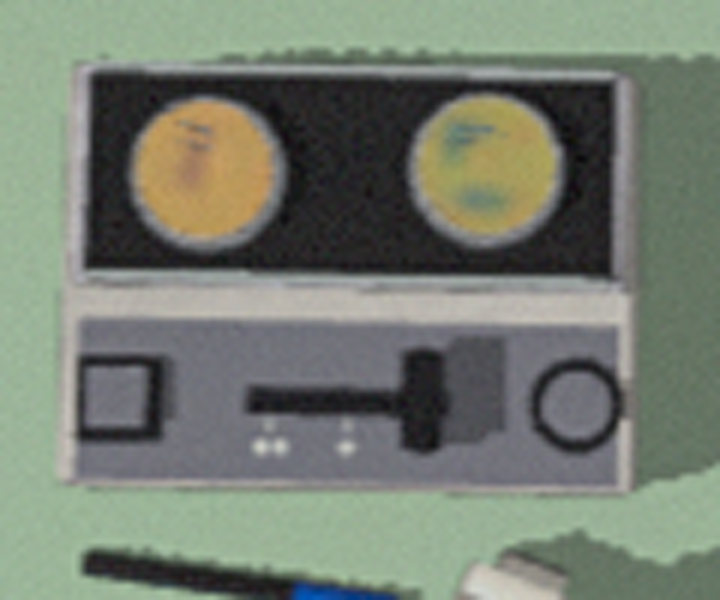

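View pics/s1.png

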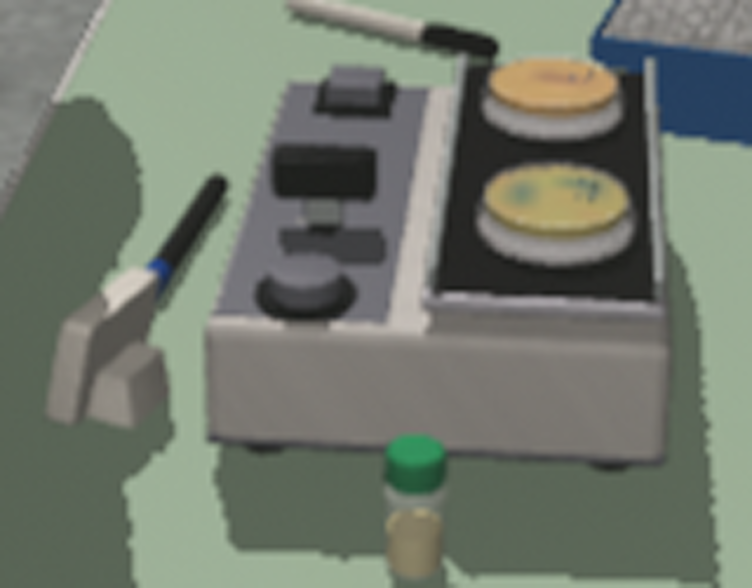

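The crops show these points:

| Point | Top crop | Side crop |
|---|---|---|
| Grip | (423,400) | (325,172) |
| Start button | (577,405) | (306,270) |
| Stop button | (120,397) | (355,76) |

The timer and marker lie in front of the shaker, and the vial is to its right. Next I'll triangulate.

```bash
cat > h.py <<'E'
import numpy as np
from station import env, capture
np.set_printoptions(precision=1,suppress=True)
def ray(c,u,v):
    M=c["cam_to_world"]; d=np.array([(u-c["cx"])/c["fx"],-(v-c["cy"])/c["fy"],-1])
    d=M[:3,:3]@d; return M[:3,3],d/np.linalg.norm(d)
def plane(c,u,v,z):
    o,d=ray(c,u,v); return o+d*(z-o[2])/d[2]
def tri(a,b):
    A=np.zeros((3,3));r=np.zeros(3);rs=(a,b)
    for o,d in rs:
        P=np.eye(3)-np.outer(d,d);A+=P;r+=P@o
    x=np.linalg.solve(A,r);return x,[np.linalg.norm((np.eye(3)-np.outer(d,d))@(x-o)) for o,d in rs]
tp=lambda u,v:((u+.5)/6-.5+245,(v+.5)/6-.5+150)
sp=lambda u,v:((u+.5)/4.7-.5+235,(v+.5)/4.7-.5+175)
E
python3 - <<'E'
from h import *
T=capture("top");S=capture("side")
for n,t,s,z in(("grip",(423,400),(325,170),82),("start",(577,405),(306,270),72),("stop",(120,397),(355,76),72)):
    print(n,*tri(ray(T,*tp(*t)),ray(S,*sp(*s))),"planeT",plane(T,*tp(*t),z+(10 if n=="grip" else 0)),"planeS",plane(S,*sp(*s),z))
print("slot ends z60",plane(T,*tp(246,398),60),"dots",plane(T,*tp(347,446),60),plane(T,*tp(270,446),60))
for n,u,v in(("fl",58,482),("fr",632,490)):print(n,plane(T,*tp(u,v),60))
for n,u,v in(("bl",80,68),("br",632,75)):print(n,plane(T,*tp(u,v),74))
for n,u,v in(("gripL",402,400),("gripR",445,400),("gripback",423,347),("gripfront",423,452)):print(n,plane(T,*tp(u,v),92))
# timer top via blob in top view, coarse
print("timer",plane(T,*tp(480,580),47),"marker",plane(T,333,248,10), "vial",plane(T,375,199,47))
E
```

```text
grip [ 436.4 -223.8   83.9] [np.float64(0.13902129638455962), np.float64(0.13902129638460117)] planeT [ 435.9 -223.9   92. ] planeS [ 436.2 -219.9   82. ]
start [ 435.  -283.6   71.9] [np.float64(0.23965237017898372), np.float64(0.23965237017887175)] planeT [ 434.8 -283.6   72. ] planeS [ 435.3 -283.7   72. ]
stop [ 438.3 -106.1   73.1] [np.float64(0.13984029250823185), np.float64(0.13984029250818134)] planeT [ 438.2 -106.    72. ] planeS [ 438.2 -103.5   72. ]
slot ends z60 [ 438.3 -153.8   60. ] dots [ 419.3 -193.6   60. ] [ 419.4 -163.3   60. ]
fl [405.5 -80.3  60. ]
fr [ 401.8 -305.8   60. ]
bl [567.5 -89.   74. ]
br [ 564.6 -306.1   74. ]
gripL [ 435.9 -215.9   92. ]
gripR [ 435.9 -232.2   92. ]
gripback [ 456.1 -223.9   92. ]
gripfront [ 416.2 -223.8   92. ]
timer [ 366.4 -246.    47. ] marker [ 360.6 -267.6   10. ] vial [ 479.4 -368.3   47. ]
```

The numbers fit the text:
- The button spacing is 178 mm, against 180 mm expected.
- The heights come out at 72, 73 and 84 mm.
- The grip measures 16 x 40 mm.
- The shaker's yaw is about -1°.
- The slot's middle is near y = -195 mm, so the lever sits near 0. The end stop puts the grip centre near y = -165 mm.

The plan is to shut the fingers and set tool x along world +y (yaw 89°). They then go down behind the grip at y of about -252 mm.

```bash
python3 -m pendant '[{"dx":0.04,"dy":-0.02,"turn":-0.13,"grip":-1},{"dx":0.08,"dy":-0.04,"turn":-0.26,"grip":-1},{"dx":0.12,"dy":-0.06,"turn":-0.39,"grip":-1},{"dx":0.16,"dy":-0.08,"turn":-0.52,"grip":-1},{"dx":0.20,"dy":-0.10,"turn":-0.65,"grip":-1},{"dx":0.24,"dy":-0.12,"turn":-0.78,"grip":-1},{"dx":0.28,"dy":-0.14,"turn":-0.91,"grip":-1},{"dx":0.31,"dy":-0.153,"turn":-1.04,"grip":-1},{"dx":0.31,"dy":-0.153,"turn":-1.17,"grip":-1},{"dx":0.31,"dy":-0.153,"turn":-1.17,"grip":-1}]' 20
python3 -m pendant '[{"dz":0,"grip":-1},{"dz":0,"grip":-1},{"dz":0,"grip":-1}]'
```

```text
validation failed for argument at $[0]...
validation failed for argument at $[0]...
```

```bash
python3 -m pendant '[{"dx":0.04,"dy":-0.02,"dz":0,"turn":-0.13,"grip":-1},{"dx":0.08,"dy":-0.04,"dz":0,"turn":-0.26,"grip":-1},{"dx":0.12,"dy":-0.06,"dz":0,"turn":-0.39,"grip":-1},{"dx":0.16,"dy":-0.08,"dz":0,"turn":-0.52,"grip":-1},{"dx":0.20,"dy":-0.10,"dz":0,"turn":-0.65,"grip":-1},{"dx":0.24,"dy":-0.12,"dz":0,"turn":-0.78,"grip":-1},{"dx":0.28,"dy":-0.14,"dz":0,"turn":-0.91,"grip":-1},{"dx":0.31,"dy":-0.153,"dz":0,"turn":-1.04,"grip":-1},{"dx":0.31,"dy":-0.153,"dz":0,"turn":-1.17,"grip":-1},{"dx":0.31,"dy":-0.153,"dz":0,"turn":-1.17,"grip":-1}]' 20
python3 -m pendant '[{"dx":0,"dy":0,"dz":0,"turn":0,"grip":-1},{"dx":0,"dy":0,"dz":0,"turn":0,"grip":-1},{"dx":0,"dy":0,"dz":0,"turn":0,"grip":-1}]'
```

```text
time: 1.2
tcp_pos: [436.2, -251.7, 238.6]
ee_rot: [-180.0, -0.0, 89.1]
ft_force: [0.2, -1.0, -0.4]
width: 0.114
grasp_force: 0.0
time: 1.5
tcp_pos: [435.5, -253.0, 238.7]
ee_rot: [-180.0, -0.0, 88.8]
ft_force: [0.5, -0.2, -1.1]
width: 0.003
grasp_force: 0.0
```

```bash
python3 -m pendant '[{"dx":0,"dy":0,"dz":0.03,"turn":0,"grip":-1},{"dx":0,"dy":0,"dz":0.06,"turn":0,"grip":-1},{"dx":0,"dy":0,"dz":0.09,"turn":0,"grip":-1},{"dx":0,"dy":0,"dz":0.115,"turn":0,"grip":-1},{"dx":0,"dy":0,"dz":0.135,"turn":0,"grip":-1},{"dx":0,"dy":0,"dz":0.15,"turn":0,"grip":-1},{"dx":0,"dy":0,"dz":0.16,"turn":0,"grip":-1},{"dx":0,"dy":0,"dz":0.161,"turn":0,"grip":-1},{"dx":0,"dy":0,"dz":0.161,"turn":0,"grip":-1}]'
python3 - <<'E'
from h import *; import cv2
T=capture("top");S=capture("side")
t=T["color"][150:250,245:365,::-1];s=S["color"][175:300,235:395,::-1]
cv2.imwrite("pics/c1.png",np.hstack([cv2.resize(t,(400,333)),cv2.resize(s,(400,333))]))
E
```

```text
time: 2.4
tcp_pos: [435.9, -252.8, 78.1]
ee_rot: [180.0, 0.0, 88.9]
ft_force: [-0.6, 0.1, -0.2]
width: 0.007
grasp_force: 0.0
```

View pics/c1.png

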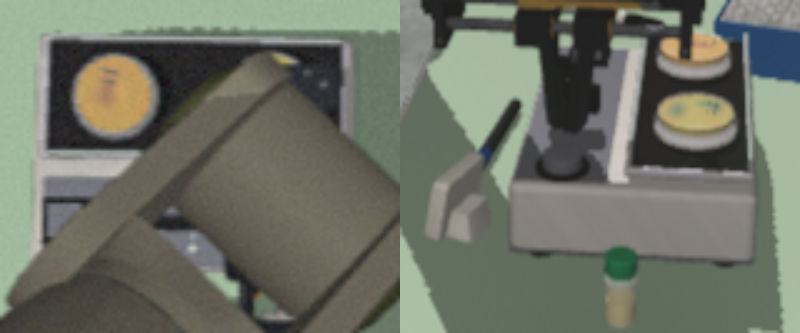

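The side view shows the shut fingers standing down between the start button (565,165) and the grip, clear of both. Now I'll push along tool x.

```bash
python3 -m pendant '[{"dx":0.006,"dy":0,"dz":0,"turn":0,"grip":-1},{"dx":0.012,"dy":0,"dz":0,"turn":0,"grip":-1},{"dx":0.018,"dy":0,"dz":0,"turn":0,"grip":-1},{"dx":0.022,"dy":0,"dz":0,"turn":0,"grip":-1},{"dx":0.026,"dy":0,"dz":0,"turn":0,"grip":-1},{"dx":0.030,"dy":0,"dz":0,"turn":0,"grip":-1}]'
python3 -m pendant '[{"dx":0.004,"dy":0,"dz":0,"turn":0,"grip":-1},{"dx":0.008,"dy":0,"dz":0,"turn":0,"grip":-1},{"dx":0.012,"dy":0,"dz":0,"turn":0,"grip":-1},{"dx":0.016,"dy":0,"dz":0,"turn":0,"grip":-1},{"dx":0.020,"dy":0,"dz":0,"turn":0,"grip":-1},{"dx":0.024,"dy":0,"dz":0,"turn":0,"grip":-1},{"dx":0.028,"dy":0,"dz":0,"turn":0,"grip":-1},{"dx":0.032,"dy":0,"dz":0,"turn":0,"grip":-1}]'
```

```text
time: 3.1
tcp_pos: [436.5, -222.3, 77.9]
ee_rot: [180.0, 0.0, 89.0]
ft_force: [-0.0, -2.2, 0.4]
width: 0.005
grasp_force: 0.9
time: 3.9
tcp_pos: [437.1, -190.1, 77.8]
ee_rot: [180.0, 0.0, 89.0]
ft_force: [0.6, -5.6, 2.6]
width: 0.005
grasp_force: 2.6
```

```bash
python3 -m pendant '[{"dx":0.002,"dy":0,"dz":0,"turn":0,"grip":-1},{"dx":0.004,"dy":0,"dz":0,"turn":0,"grip":-1},{"dx":0.006,"dy":0,"dz":0,"turn":0,"grip":-1},{"dx":0.006,"dy":0,"dz":0,"turn":0,"grip":-1}]'
python3 -m pendant '[{"dx":0.001,"dy":0,"dz":0,"turn":0,"grip":-1},{"dx":0.002,"dy":0,"dz":0,"turn":0,"grip":-1},{"dx":0.002,"dy":0,"dz":0,"turn":0,"grip":-1}]'
```

```text
time: 4.3
tcp_pos: [436.8, -183.9, 77.6]
ee_rot: [-180.0, -0.1, 89.0]
ft_force: [0.0, 0.5, 0.3]
width: 0.009
grasp_force: 0.0
time: 4.6
tcp_pos: [436.9, -182.0, 77.6]
ee_rot: [-180.0, -0.0, 89.0]
ft_force: [0.4, 0.4, -0.3]
width: 0.006
grasp_force: 0.0
```

The resistance vanished past the last crest, so the lever has snapped ahead of the fingers. I'll follow it to the stop.

```bash
python3 -m pendant '[{"dx":0.001,"dy":0,"dz":0,"turn":0,"grip":-1},{"dx":0.002,"dy":0,"dz":0,"turn":0,"grip":-1},{"dx":0.002,"dy":0,"dz":0,"turn":0,"grip":-1}]'
python3 -m pendant '[{"dx":0.001,"dy":0,"dz":0,"turn":0,"grip":-1},{"dx":0.001,"dy":0,"dz":0,"turn":0,"grip":-1}]'
```

```text
time: 4.9
tcp_pos: [437.1, -181.2, 77.7]
ee_rot: [-180.0, 0.1, 89.0]
ft_force: [-1.4, -5.3, -1.2]
width: 0.002
grasp_force: 2.9
time: 5.1
tcp_pos: [437.1, -181.0, 77.8]
ee_rot: [-180.0, 0.2, 89.0]
ft_force: [-3.9, -10.4, -2.3]
width: 0.004
grasp_force: 5.4
```

The fingers met a hard stop at y = -181 mm, with the force rising to 10 N and no travel, so the lever is home. Now I'll back off, rise, and move over the start button.

```bash
python3 -m pendant '[{"dx":-0.010,"dy":0,"dz":0,"turn":0,"grip":-1},{"dx":-0.020,"dy":0,"dz":0,"turn":0,"grip":-1},{"dx":-0.020,"dy":0,"dz":-0.03,"turn":0,"grip":-1},{"dx":-0.04,"dy":0,"dz":-0.04,"turn":0,"grip":-1},{"dx":-0.07,"dy":0,"dz":-0.04,"turn":0,"grip":-1},{"dx":-0.09,"dy":0,"dz":-0.04,"turn":0,"grip":-1},{"dx":-0.104,"dy":0,"dz":-0.04,"turn":0,"grip":-1},{"dx":-0.104,"dy":0,"dz":-0.04,"turn":0,"grip":-1},{"dx":-0.104,"dy":0,"dz":-0.04,"turn":0,"grip":-1}]'
python3 - <<'E'
from h import *; import cv2
T=capture("top");S=capture("side")
t=T["color"][150:250,245:365,::-1];s=S["color"][175:300,235:395,::-1]
cv2.imwrite("pics/c2.png",np.hstack([cv2.resize(t,(400,333)),cv2.resize(s,(400,333))]))
E
```

```text
time: 6.0
tcp_pos: [435.0, -282.9, 117.3]
ee_rot: [-180.0, -0.1, 89.0]
ft_force: [-0.5, 0.5, 0.3]
width: 0.003
grasp_force: 0.0
```

View pics/c2.png

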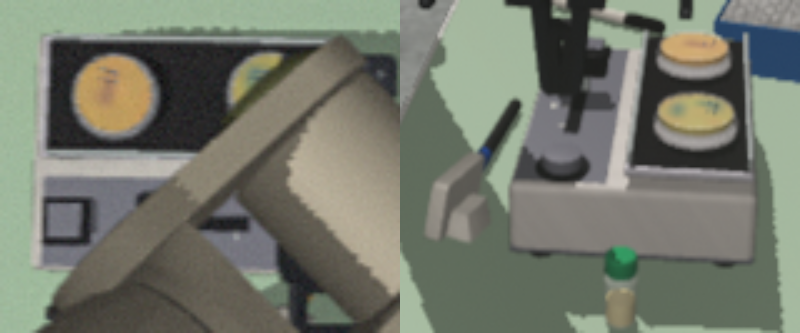

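The lever now stands at the left end, with the slot at (240,225) clear on its right side. The fingers are over the start button and everything else is unmoved. Now I'll press.

```bash
python3 -m pendant '[{"dx":0,"dy":0,"dz":0.02,"turn":0,"grip":-1},{"dx":0,"dy":0,"dz":0.035,"turn":0,"grip":-1},{"dx":0,"dy":0,"dz":0.042,"turn":0,"grip":-1},{"dx":0,"dy":0,"dz":0.045,"turn":0,"grip":-1},{"dx":0,"dy":0,"dz":0.047,"turn":0,"grip":-1},{"dx":0,"dy":0,"dz":0.049,"turn":0,"grip":-1},{"dx":0,"dy":0,"dz":0.050,"turn":0,"grip":-1},{"dx":0,"dy":0,"dz":0.050,"turn":0,"grip":-1}]'
python3 -m pendant '[{"dx":0,"dy":0,"dz":0.001,"turn":0,"grip":-1},{"dx":0,"dy":0,"dz":0.002,"turn":0,"grip":-1},{"dx":0,"dy":0,"dz":0.002,"turn":0,"grip":-1}]'
```

```text
time: 6.9
tcp_pos: [435.4, -283.3, 68.1]
ee_rot: [180.0, -0.0, 89.0]
ft_force: [-0.3, 2.5, 4.3]
width: 0.005
grasp_force: 2.1
time: 7.2
tcp_pos: [435.5, -283.4, 66.4]
ee_rot: [180.0, 0.0, 89.0]
ft_force: [-0.8, 5.7, 10.1]
width: 0.01
grasp_force: 5.0
```

```bash
python3 -m pendant '[{"dx":0,"dy":0,"dz":0.001,"turn":0,"grip":-1},{"dx":0,"dy":0,"dz":0.0015,"turn":0,"grip":-1},{"dx":0,"dy":0,"dz":0.0015,"turn":0,"grip":-1},{"dx":0,"dy":0,"dz":0.0015,"turn":0,"grip":-1}]'
```

```text
time: 7.6
tcp_pos: [435.5, -283.4, 66.1]
ee_rot: [179.9, 0.1, 89.0]
ft_force: [-4.1, 7.7, 24.3]
width: 0.006
grasp_force: 12.0
```

The button has bottomed: 24 N at z = 66.1 mm, with no more travel. I'll release it, rise, swing clear and check.

```bash
python3 -m pendant '[{"dx":0,"dy":0,"dz":-0.005,"turn":0,"grip":-1},{"dx":0,"dy":0,"dz":-0.02,"turn":0,"grip":-1},{"dx":0,"dy":0,"dz":-0.06,"turn":0,"grip":-1},{"dx":0,"dy":0,"dz":-0.10,"turn":0,"grip":-1},{"dx":0,"dy":0,"dz":-0.14,"turn":0,"grip":-1},{"dx":-0.04,"dy":0,"dz":-0.17,"turn":0,"grip":-1},{"dx":-0.08,"dy":0,"dz":-0.17,"turn":0,"grip":-1},{"dx":-0.12,"dy":0,"dz":-0.17,"turn":0,"grip":-1},{"dx":-0.16,"dy":-0.03,"dz":-0.17,"turn":0,"grip":-1},{"dx":-0.20,"dy":-0.06,"dz":-0.17,"turn":0,"grip":-1}]'
python3 -m pendant '[{"dx":-0.02,"dy":-0.05,"dz":0,"turn":0,"grip":-1},{"dx":-0.03,"dy":-0.1,"dz":0,"turn":0,"grip":-1},{"dx":-0.03,"dy":-0.14,"dz":0,"turn":0,"grip":-1},{"dx":-0.03,"dy":-0.14,"dz":0,"turn":0,"grip":-1},{"dx":-0.03,"dy":-0.14,"dz":0,"turn":0,"grip":-1}]'
python3 - <<'E'
from h import *; import cv2
T=capture("top");S=capture("side")
t=T["color"][150:250,245:365,::-1];s=S["color"][175:300,235:395,::-1]
cv2.imwrite("pics/c3.png",np.hstack([cv2.resize(t,(400,333)),cv2.resize(s,(400,333))]))
E
```

```text
time: 8.6
tcp_pos: [370.8, -484.2, 233.7]
ee_rot: [-180.0, 0.0, 89.0]
ft_force: [1.1, -0.4, 0.2]
width: 0.002
grasp_force: 0.0
time: 9.1
tcp_pos: [230.5, -510.3, 234.3]
ee_rot: [180.0, 0.0, 88.8]
ft_force: [0.8, 0.2, -0.6]
width: 0.003
grasp_force: 0.0
```

View pics/c3.png

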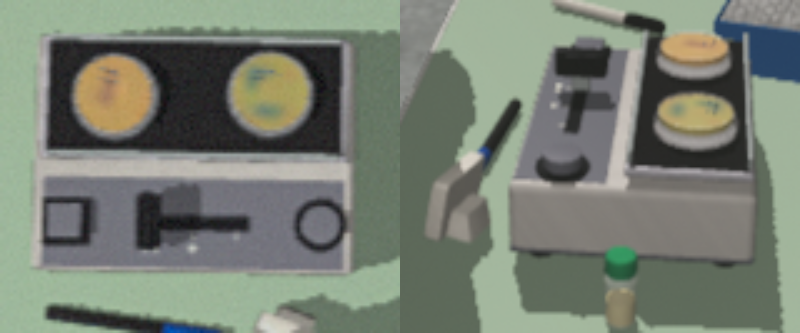

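The grip now stands at the two dots (148,221), about 59 mm from its start. The start button (320,222) is up, and the stop button, dishes, vial, timer and marker are unmoved. I'm handing in.

```bash
python3 -c "
from station import env
print(env.sign_off())"
```

```text
the job is handed in; nothing more can be done
None
```

I pushed the speed lever fully home against the second stop (two dots), then pressed the start button right down and let it come up; nothing else was moved, and the job was handed in at about 9 s (no verdict was shown).

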